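# Set up a machine fence for a sag check

## Robot

A 6-joint arm with a two-finger parallel gripper is mounted at the origin on the work surface. World frame = base frame: x ahead of the robot, y to its left, z up, the work surface at z = 0. Lengths are in mm, angles in rad, forces in N, time in s.
With the tool pointing down it reaches from about 350 to 875 mm from the base axis. Payload 4.2 kg.
Tool frame: the origin (TCP) lies midway between the tips of the shut fingers; the grasp point (between the pads) lies 19 mm behind it (arm.grasp_offset is the distance from the TCP to the grasp point, in mm); z points along the fingers, y is the direction in which the jaws open and shut (so a half turn about z gives the same grasp; the last joint's range is limited). The gripper opens to 85 mm and grips with 20 to 120 N. Pads are 22 mm wide; open, the fingers measure 114 mm over their backs; the gripper's body (76 mm by 85 mm) begins 54 mm behind the grasp point. The pads swing forward as they close: fully open they stand 13 mm farther back than shut.
Start: joints at [1.472, 0.385, 0.008, 0, -1.194, -0.259], TCP at [218.851, 585.409, 231.312] pointing down, gripper open.
Joint ranges: [-3.14, 3.14], [-1.21, 2.06], [-1.07, 1.41], [-3.16, 2.05], [-2.99, -0.16], [-3.1, 3.1]. Speed limits (rad/s): [2.79, 2.79, 3.14, 3.14, 3.14, 3.14].

## Interface

Orientations are given as a unit quaternion [x, y, z, w].
In Python, from bench import arm gives the robot as it stands.
- The arm moves only by the tool move_arm, never from a script. Its argument "moves" is a list of rows, each an object with "gripper": the gripper's target within -1 to 1 (fully open at 1, half-way at 0, shut at -1); "xyz": the shift along the tool's x, y, z in cm, a list of three; "angular": the turn, a rotation vector about the tool's x, y, z in rad, a list of three. In form: [{"gripper": gripper, "xyz": [dx, dy, dz], "angular": [wx, wy, wz]}, ...]. A call has 1 to 10 rows; each row is the pose to reach, as a shift and turn from the pose commanded when the call began, along the tool's axes at that moment; what a row does not reach only later rows make up. A row lasts 1/8 s, in which the tool goes at most 62.5 mm and 10.7 degrees, less where a joint would pass 70% of its speed; a pose out of reach is approached as far as the arm can. A call with a gripper value outside its range is refused whole. The fingers move at their own pace and stop on an object; the grip force is fixed at half the most. Time passes only in rows, so rows that repeat a pose let the fingers close. It gives the time, the measured TCP pose, the force and the opening at its end, in the units of the state.
- arm.read_state(): the state, without advancing time (a new reading comes with each control period).
- arm.get_image(name): name is "side" or "top" or "wrist"; returns (picture, depth): 420x560x3 uint8, blue, green, red; 420x560 float32, mm along the optical axis (not along the pixel's ray), 0 where there is no reading.
- arm.get_calibration(name): a dict with "camera_matrix" (3x3 intrinsics, pixels), "k1" (the pictures are not rectified: a ray, as slopes to the right and down, at radius r is drawn at 1 + k1 r^2 times it, then the intrinsics apply), "R" (3x3) and "t" (3): a world point X has camera coordinates R X + t. Camera axes: x right, y down, z forward; pixel columns grow to the right and rows downward; lengths in mm; the calibration is good to about 2 mm. A picture is of the moment at which its call begins: read the wrist's pose just before it. get_calibration takes no time and is no camera call; for the wrist camera it gives the pose at the moment of the call.
- arm.job_done(): hands the job in, once; it reports no verdict.
The state is a dict: "clock": time; "joints": joint angles; "joint_vel": joint speeds; "joint_efforts": joint torques, N m; "position": TCP position; "ee_rot": TCP orientation; "contact_force": force on the tool from outside, world axes, zero at the start; "wrist_torque": the same for the moment, N m; "gripper_width": finger opening in mm.
Only numpy, scipy, OpenCV 4.12 (cv2) and the standard library are available. Lean on these libraries where they do the work, as an engineer would, in place of code of your own. Each camera call takes 0.05 s, during which the arm holds its last target. There are 200 camera calls.

## Task

Set the aluminium fence bar up for a sag check on the T-slotted steel plate: first stand the red riser block in the middle of the yellow pad and the blue riser block in the middle of the green pad, then stand the brass jack on the plate midway between the two pads. After that lay the bar across the tops of both risers, lengthwise along the plate and with its middle above the jack, and last stand the black cutter head upright on top of the bar at its middle. Leave the amber jar and the rusty disc where they are.

Things in the scene. Friction and masses are not known exactly. Their poses are not given: they have to be found in the camera images.
- plate: Steel plate with three dark T-slot lines, fixed to the bench; 110 mm along its x, 300 mm along its y (the slots run along y), 18 mm thick. Origin at the centre of its underside, on the bench. Both pads lie on it, each 100 mm from its centre along its y, one either way; which pad is at which end varies. The slots are only lines: the top is flat.
- pad_yellow: Round yellow pad, 88 mm across, 3 mm thick, fixed on the plate. Origin at the centre of its underside (18 mm above the bench).
- pad_green: Round green pad, 88 mm across, 3 mm thick, fixed on the plate. Origin at the centre of its underside (18 mm above the bench).
- riser_red_center (a point): Centre (half-way up) of the loose red riser block: 64 mm along its x, 44 mm along its y, 50 mm high along z, steel-coloured flat top with two dark dots, about 0.5 kg. Starts upright on the bench.
- riser_blue_center (a point): Centre (half-way up) of the loose blue riser block, the same shape and size as the red one: 64 mm along its x, 44 mm along its y, 50 mm high, about 0.5 kg. Starts upright on the bench.
- jack_center (a point): Centre (half-way up) of the loose small round brass jack, 38 mm high in all: a body 32 mm across and 30 mm high with a steel tip 14 mm across and 8 mm high on top, about 0.18 kg. Starts upright on the bench. It is lower than the risers, so the bar passes 15 mm above it.
- bar_center (a point): Centre of the loose aluminium fence bar: 50 mm wide along its x, 280 mm long along its y, 30 mm thick along z, flat above and below, about 0.5 kg. Starts lying flat on the bench beyond the plate.
- cutter_center (a point): Centre (half-way up) of the loose round black cutter head: a cylinder 54 mm across and 40 mm high with a bright steel ring (40 mm across) and dark bore on top, about 0.5 kg. Starts upright on the bench.
- jar: Bystander: amber glass jar with an orange cap, 60 mm across, 85 mm high, loose. Origin at the centre of its underside. To be left alone.
- disc: Bystander: flat round rusty cutter disc, 90 mm across, 14 mm thick with a low hub to 22 mm, loose. Origin at the centre of its underside. To be left alone.
Things that resemble listed ones, but are neither listed nor needed, are in the scene too. Leave any purple or turquoise look-alike of the part that bears cutter_center alone.

How it is judged:
By the outcome, as a careful person would: the job done as asked, in the order asked, and still so for the second after the job is handed in, with the robot touching nothing.
It also fails if it takes over 136 s, if anything falls off the work surface, if the arm or the gripper's body presses on something with over 40 N, if the wrist force passes 120 N, or if a joint passes its speed limit or range.

## Working session

There is one attempt and no reset: what is moved stays moved. The work goes in short steps, Python scripts to look and compute and a tool call to move; the robot and the scene stay as the last step left them, time stands still between calls to the robot, and variables do not carry over. Pictures are saved under pics/ and viewed, about 12 in all and at most 16, crops included, and the job is handed in when it is done.

Besides the shell and the picture viewer there is one more tool, called after "Request:" as name(argument=value, ...) on one line, values as JSON. move_arm: Moves the arm, as the interface text tells. Its arguments: {"type":"object","properties":{"moves":{"type":"array","items":{"type":"object","properties":{"gripper":{"type":"number"},"xyz":{"type":"array","items":{"type":"number"}},"angular":{"type":"array","items":{"type":"number"}}}}}},"required":["moves"]}

```bash
mkdir -p pics; ls
cat > h.py <<'E'
import numpy as np, cv2, json
from bench import arm
from scipy.spatial.transform import Rotation as Ro
def snap(n,f):
    c=arm.get_calibration(n); im,d=arm.get_image(n); cv2.imwrite('pics/'+f+'.png',im); np.savez('pics/'+f+'.npz',im=im,d=d,K=c['camera_matrix'],k1=c['k1'],R=c['R'],t=c['t']); return im,d,c
def load(f):
    z=np.load('pics/'+f+'.npz'); return z['im'],z['d'],dict(camera_matrix=z['K'],k1=float(z['k1']),R=z['R'],t=z['t'])
def rays(px,c):
    px=np.atleast_2d(np.float64(px)); K=np.array(c['camera_matrix'])
    u=cv2.undistortPoints(px[:,None],K,np.array([c['k1'],0,0,0]))[:,0]
    return np.c_[u,np.ones(len(u))]
def on_z(px,c,z):
    R=np.array(c['R']);t=np.array(c['t']); o=-R.T@t; d=rays(px,c)@R
    return o+d*((z-o[2])/d[:,2])[:,None]
def by_depth(px,d,c):
    px=np.atleast_2d(np.int32(px)); R=np.array(c['R']);t=np.array(c['t'])
    return (rays(px,c)*d[px[:,1],px[:,0]][:,None]-t)@R
E
python3 - <<'E'
from h import *
for n in('top','side'):
    im,d,c=snap(n,n+'0'); print(n,c['camera_matrix'],c['k1'],c['R'],c['t'])
s=arm.read_state(); print(s)
E
```

```text
pics
top [[411.455933     0.         281.6400603 ]
 [  0.         411.455933   208.14937687]
 [  0.           0.           1.        ]] -0.0005007960169253764 [[ 0.00750498 -0.99995121 -0.0064221 ]
 [-0.99692428 -0.00698093 -0.0780593 ]
 [ 0.07801066  0.00698818 -0.99692803]] [  19.48896     489.85395423 1048.61265512]
side [[396.09382329   0.         274.16010543]
 [  0.         396.09382329 209.37238475]
 [  0.           0.           1.        ]] -0.04351824451121706 [[ 0.96627753 -0.25747483 -0.00380128]
 [-0.15201287 -0.55844959 -0.81549135]
 [ 0.20784567  0.78856881 -0.57875678]] [-468.07570509  137.55103796  867.05936647]
{'clock': 0.1, 'joints': array([ 1.47160675e+00,  3.85484467e-01,  6.75348679e-03, -4.27281078e-04,
       -1.19400296e+00, -2.58589734e-01]), 'joint_vel': array([ 1.86114034e-03, -2.65164975e-03,  2.67651455e-03,  2.72377396e-03,
        1.34395486e-03, -4.37419850e-05]), 'joint_efforts': array([-3.65522274e-04, -3.93321240e+01,  1.88929045e+01,  4.19791505e+00,
       -2.61735666e-03,  4.38426468e-06]), 'position': array([218.68081073, 584.9336723 , 230.32569401]), 'ee_rot': array([ 9.84027365e-01, -1.78014512e-01, -1.20814672e-04,  9.81540808e-04]), 'contact_force': array([-0.0909676 ,  0.04247204,  0.11804593]), 'wrist_torque': array([ 0.03143058, -0.03196061,  0.03813272]), 'gripper_width': 85.12215604635922}
```

View pics/top0.png

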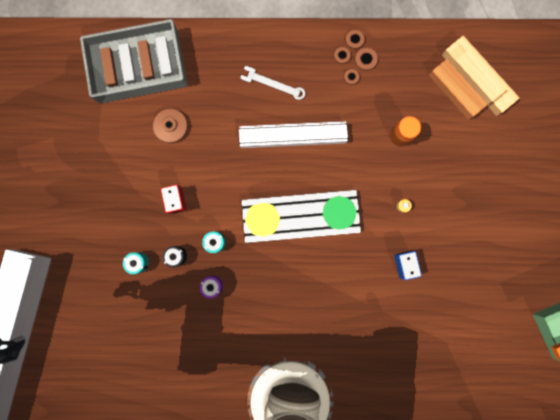

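View pics/side0.png

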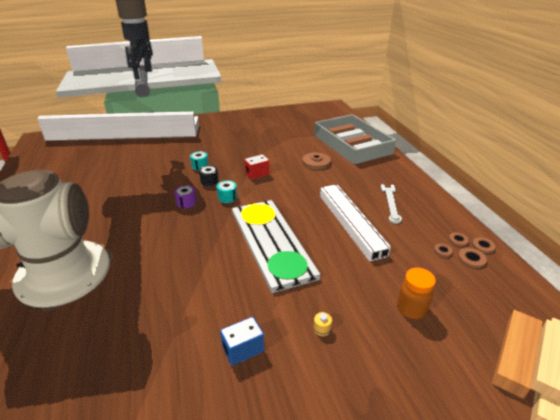

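Top view:
- Red riser (172,199), blue riser (408,265), jack (404,206), bar (293,134), yellow pad (262,219), green pad (339,212).
- Four cutter-like rings: turquoise (134,263), turquoise (213,242), purple (210,287) and black (174,257). The black one fits the description. I'll confirm it in a crop.

```bash
cat > seg.py <<'E'
from h import *
im,d,c=load('top0')
hsv=cv2.cvtColor(im,cv2.COLOR_BGR2HSV); H,S,V=cv2.split(hsv)
def comp(m,seed,r):
    m=m.astype(np.uint8).copy(); k=np.zeros_like(m); cv2.rectangle(k,(seed[0]-r[0],seed[1]-r[1]),(seed[0]+r[0],seed[1]+r[1]),1,-1); m&=k
    n,l,s,ce=cv2.connectedComponentsWithStats(m); i=1+np.argmax(s[1:,4]); return (l==i)
def rect(name,m,z):
    cn=max(cv2.findContours(m.astype(np.uint8),cv2.RETR_EXTERNAL,cv2.CHAIN_APPROX_NONE)[0],key=cv2.contourArea)
    w=on_z(cn[:,0],c,z)[:,:2]; (x,y),(a,b),t=cv2.minAreaRect(w.astype(np.float32)); print(name,np.round([x,y,a,b,t],1))
grey=(S<90)&(V>120)
rect('red',comp(grey,(172,197),(14,16)),50)
rect('blue',comp(grey,(408,263),(16,16)),50)
bm=comp((S<110)&(V>70),(293,134),(65,22)); rect('bar',cv2.morphologyEx(bm.astype(np.uint8),cv2.MORPH_CLOSE,np.ones((7,7))),30)
rect('yel',comp((H>20)&(H<35)&(S>120)&(V>120),(262,219),(25,25)),21)
rect('grn',comp((H>45)&(H<80)&(S>120),(339,212),(25,25)),21)
rect('jack',comp((H>15)&(H<35)&(V>120),(404,206),(14,14)),30)
pm=comp(((S<110)&(V>60))|((H>20)&(H<80)&(S>120)),(300,216),(68,34)); rect('plate',cv2.morphologyEx(pm.astype(np.uint8),cv2.MORPH_CLOSE,np.ones((9,9))),18)
rect('ring',comp((S<110)&(V>90),(174,257),(14,14)),40)
print('jar',on_z((409,127),c,85),'disc',on_z((170,125),c,14), 'teal',on_z([(134,263),(213,242),(210,287)],c,40))
for p in [(172,199),(408,265),(293,140),(174,257),(340,212)]: print(p,by_depth(p,d,c).round())
cr=im[170:310,100:450]; 
cv2.imwrite('pics/crop0.png',np.vstack([cv2.resize(im[175:305,110:240],(560,560),interpolation=2)]))
E
python3 seg.py
```

```text
red [510.8 303.1  60.2  40.   14. ]
blue [ 346.3 -298.3   65.8   43.    13.1]
bar [682.7  -5.   61.1 286.3   3.1]
yel [4.612e+02 7.360e+01 7.770e+01 8.790e+01 4.000e-01]
grn [ 479.7 -125.5   86.3   81.1   83.3]
jack [ 4.992e+02 -2.909e+02  3.090e+01  3.620e+01  4.000e-01]
plate [470.6 -26.9 115.9 305.4   5.4]
ring [363.8 298.9  47.5  45.6   1.7]
jar [[ 687.65365842 -290.2608848    85.        ]] disc [[709.44101154 321.11377207  14.        ]] teal [[346.58822908 394.52884084  40.        ]
 [400.92031125 195.9792304   40.        ]
 [288.31524948 201.2071913   40.        ]]
(172, 199) [[509. 300.  50.]]
(408, 265) [[ 348. -293.   49.]]
(293, 140) [[667.  -5.  30.]]
(174, 257) [[362. 294.  38.]]
(340, 212) [[ 480. -128.   24.]]
```

View pics/crop0.png

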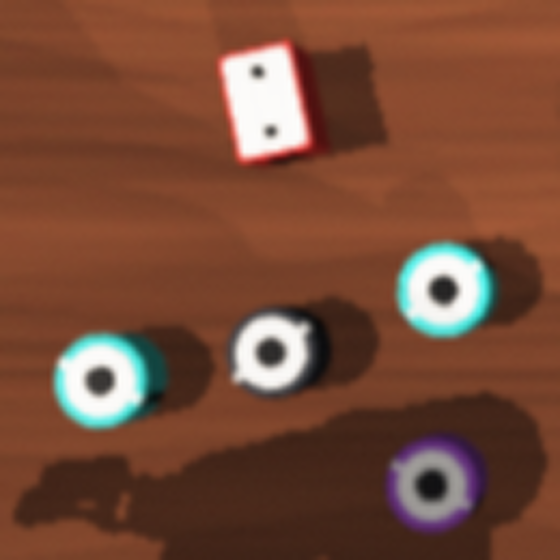

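Crop: the black cutter is at crop (270,352), the two turquoise ones at (100,380) and (443,290), purple at (432,485) and the red riser at (265,102). The target is the black one at about (362,297) mm.

```bash
cat > go.py <<'E'
import sys; from h import *
s=arm.read_state(); p=s['position']; R0=Ro.from_quat(s['ee_rot'])
print('clk',round(s['clock'],2),'tcp',p.round(1),'psi',round(np.degrees(np.arctan2(*R0.as_matrix()[[1,0],0])),2),'w',round(s['gripper_width'],1),'F',s['contact_force'].round(1),'j6',s['joints'][5].round(2))
for a in sys.argv[1:]:
    x,y,z,ps=map(float,a.split(',')); R1=Ro.from_euler('z',ps,degrees=True)*Ro.from_euler('x',180,degrees=True)
    print(a,'-> xyz',(R0.inv().apply(np.array([x,y,z])-p)/10).round(2).tolist(),'ang',(R0.inv()*R1).as_rotvec().round(3).tolist())
E
python3 go.py 511,302,200,14; python3 -c "
from h import *
c=arm.get_calibration('wrist');R=np.array(c['R']);o=-R.T@c['t'];s=arm.read_state();T=Ro.from_quat(s['ee_rot'])
print(c['camera_matrix'],T.inv().apply(o-s['position']),(R@T.as_matrix()).round(3))"
```

```text
clk 0.1 tcp [218.7 584.9 230.3] psi -20.51 w 85.1 F [-0.1  0.   0.1] j6 -0.26
511,302,200,14 -> xyz [37.29, 16.25, 3.07] ang [0.002, 0.0, -0.602]
[[342.36877162   0.         274.75019958]
 [  0.         342.36877162 207.59370669]
 [  0.           0.           1.        ]] [  72.82711978   -0.81655377 -141.74171421] [[ 0.     1.    -0.   ]
 [-0.957  0.    -0.29 ]
 [-0.29   0.     0.957]]
```

Request:
move_arm(moves=[{"gripper": 1, "xyz": [37.3, 16.25, 3.07], "angular": [0, 0, -0.6]}, {"gripper": 1, "xyz": [37.3, 16.25, 3.07], "angular": [0, 0, -0.6]}, {"gripper": 1, "xyz": [37.3, 16.25, 3.07], "angular": [0, 0, -0.6]}, {"gripper": 1, "xyz": [37.3, 16.25, 3.07], "angular": [0, 0, -0.6]}, {"gripper": 1, "xyz": [37.3, 16.25, 3.07], "angular": [0, 0, -0.6]}, {"gripper": 1, "xyz": [37.3, 16.25, 3.07], "angular": [0, 0, -0.6]}, {"gripper": 1, "xyz": [37.3, 16.25, 3.07], "angular": [0, 0, -0.6]}, {"gripper": 1, "xyz": [37.3, 16.25, 3.07], "angular": [0, 0, -0.6]}, {"gripper": 1, "xyz": [37.3, 16.25, 3.07], "angular": [0, 0, -0.6]}, {"gripper": 1, "xyz": [37.3, 16.25, 3.07], "angular": [0, 0, -0.6]}])

```text
clock: 1.35
position: [510.6, 303.5, 200.7]
ee_rot: [0.993, 0.122, -0.0, -0.0]
contact_force: [-0.2, -0.3, -0.1]
gripper_width: 85.9
```

```bash
cat > wr.py <<'E'
import sys; from h import *
# wrist look at a bright flat top: name, z, approx world x,y ; rect in world
def look(f,x,y,z,r=60,mask=lambda H,S,V:(S<90)&(V>120),close=0,circ=False,im=None):
    im,d,c=snap('wrist',f) if im is None else load(f)
    H,S,V=cv2.split(cv2.cvtColor(im,cv2.COLOR_BGR2HSV)); m=mask(H,S,V)
    vv,uu=np.mgrid[:420,:560]; W=on_z(np.c_[uu.ravel(),vv.ravel()],c,z)[:,:2]
    m&=(np.hypot(W[:,0]-x,W[:,1]-y)<r).reshape(m.shape); m=m.astype(np.uint8)
    if close: m=cv2.morphologyEx(m,cv2.MORPH_CLOSE,np.ones((close,close)))
    cn=max(cv2.findContours(m,cv2.RETR_EXTERNAL,cv2.CHAIN_APPROX_NONE)[0],key=cv2.contourArea)
    w=on_z(cn[:,0],c,z)[:,:2].astype(np.float32); 
    if circ: (cx,cy),ax,t=cv2.fitEllipse(w); print('ell',np.round([cx,cy,*ax,t],1))
    (cx,cy),(a,b),t=cv2.minAreaRect(w); print('rect',np.round([cx,cy,a,b,t],1),'px',cn[:,0].min(0),cn[:,0].max(0)); return im,d,c
E
python3 go.py
python3 - <<'E'
from wr import *
look('w1',511,302,50)
E
```

```text
clk 1.35 tcp [510.6 303.5 200.7] psi 13.97 w 85.9 F [-0.2 -0.3 -0.1] j6 1.01
rect [512.  305.9  57.8  38.2  14. ] px [252 156] [296 220]
```

View pics/w1.png

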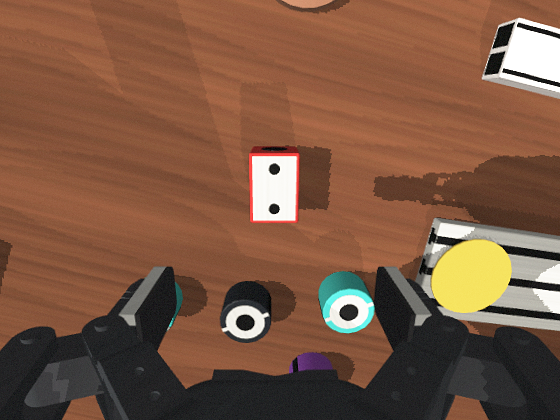

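Wrist view: the red riser's top is centred at (274,188), with the black cutter at (246,315) and the yellow pad at (471,276). Red centre is (512,305.5), yaw 14°. Descending.

```bash
python3 go.py 512,305.5,12,14
```

```text
clk 1.4 tcp [510.6 303.6 200.8] psi 13.99 w 85.2 F [ 1.2  0.1 -0.4] j6 1.01
512,305.5,12,14 -> xyz [0.18, -0.15, 18.88] ang [-0.0, -0.0, -0.0]
```

Request:
move_arm(moves=[{"gripper": 1, "xyz": [0.18, -0.15, 6], "angular": [0, 0, 0]}, {"gripper": 1, "xyz": [0.18, -0.15, 11], "angular": [0, 0, 0]}, {"gripper": 1, "xyz": [0.18, -0.15, 15], "angular": [0, 0, 0]}, {"gripper": 1, "xyz": [0.18, -0.15, 17.5], "angular": [0, 0, 0]}, {"gripper": 1, "xyz": [0.18, -0.15, 18.8], "angular": [0, 0, 0]}, {"gripper": 1, "xyz": [0.18, -0.15, 18.8], "angular": [0, 0, 0]}, {"gripper": -1, "xyz": [0.18, -0.15, 18.8], "angular": [0, 0, 0]}, {"gripper": -1, "xyz": [0.18, -0.15, 18.8], "angular": [0, 0, 0]}, {"gripper": -1, "xyz": [0.18, -0.15, 18.8], "angular": [0, 0, 0]}, {"gripper": -1, "xyz": [0.18, -0.15, 18.8], "angular": [0, 0, 0]}])

```text
clock: 2.65
position: [513.4, 305.2, 14.0]
ee_rot: [0.993, 0.121, 0.001, -0.001]
contact_force: [-1.4, 1.2, 6.7]
gripper_width: 43.2
```

Request:
move_arm(moves=[{"gripper": -1, "xyz": [0, 0, 0], "angular": [0, 0, 0]}, {"gripper": -1, "xyz": [0, 0, 0], "angular": [0, 0, 0]}])

```text
clock: 2.9
position: [513.4, 305.1, 14.0]
ee_rot: [0.993, 0.121, 0.001, -0.001]
contact_force: [-1.4, 0.6, 5.5]
gripper_width: 43.3
```

```bash
python3 go.py 512,305.5,130,14
```

```text
clk 2.9 tcp [513.4 305.1  14. ] psi 13.9 w 43.3 F [-1.4  0.6  5.5] j6 1.01
512,305.5,130,14 -> xyz [-0.1, -0.08, -11.6] ang [-0.001, -0.002, -0.002]
```

Request:
move_arm(moves=[{"gripper": -1, "xyz": [0, 0, -3], "angular": [0, 0, 0]}, {"gripper": -1, "xyz": [0, 0, -8], "angular": [0, 0, 0]}, {"gripper": -1, "xyz": [0, 0, -14], "angular": [0, 0, 0]}, {"gripper": -1, "xyz": [0, 0, -20], "angular": [0, 0, 0]}, {"gripper": -1, "xyz": [0, 0, -24], "angular": [0, 0, 0]}])

```text
clock: 3.52
position: [512.2, 304.2, 254.0]
ee_rot: [0.993, 0.121, -0.0, -0.001]
contact_force: [-0.1, 0.6, -5.5]
gripper_width: 43.1
```

```bash
python3 go.py 375,0,260,5.3
```

```text
clk 3.52 tcp [512.2 304.2 254. ] psi 13.85 w 43.1 F [-0.1  0.6 -5.5] j6 1.01
375,0,260,5.3 -> xyz [-20.6, 26.25, -0.62] ang [-0.001, 0.0, 0.149]
```

Request:
move_arm(moves=[{"gripper": -1, "xyz": [-20.6, 26.25, -0.6], "angular": [0, 0, 0.149]}, {"gripper": -1, "xyz": [-20.6, 26.25, -0.6], "angular": [0, 0, 0.149]}, {"gripper": -1, "xyz": [-20.6, 26.25, -0.6], "angular": [0, 0, 0.149]}, {"gripper": -1, "xyz": [-20.6, 26.25, -0.6], "angular": [0, 0, 0.149]}, {"gripper": -1, "xyz": [-20.6, 26.25, -0.6], "angular": [0, 0, 0.149]}, {"gripper": -1, "xyz": [-20.6, 26.25, -0.6], "angular": [0, 0, 0.149]}, {"gripper": -1, "xyz": [-20.6, 26.25, -0.6], "angular": [0, 0, 0.149]}, {"gripper": -1, "xyz": [-20.6, 26.25, -0.6], "angular": [0, 0, 0.149]}, {"gripper": -1, "xyz": [-20.6, 26.25, -0.6], "angular": [0, 0, 0.149]}])

```text
clock: 4.65
position: [375.9, 0.9, 258.1]
ee_rot: [0.999, 0.047, -0.001, 0.0]
contact_force: [0.2, -0.4, -4.9]
gripper_width: 43.4
```

```bash
python3 go.py
python3 - <<'E'
from wr import *
Y=lambda H,S,V:(H>20)&(H<35)&(S>100)&(V>100); G=lambda H,S,V:(H>45)&(H<80)&(S>100)
look('w2',461,73,21,80,Y,5,True)
look('w2',480,-125,21,80,G,5,True,im=1)
look('w2',471,-26,18,175,lambda H,S,V:((S<110)&(V>90))|Y(H,S,V)|G(H,S,V),11,im=1)
look('w2',683,-5,30,160,lambda H,S,V:((S<110)&(V>70)),11,im=1)
E
```

```text
clk 4.65 tcp [375.9   0.9 258.1] psi 5.39 w 43.4 F [ 0.2 -0.4 -4.9] j6 1.22
ell [461.9  75.5  86.1  86.2 164.9]
rect [462.2  76.   85.2  87.5   5.2] px [171  41] [254 126]
ell [ 480.7 -122.1   85.8   87.7  173.2]
rect [ 481.1 -122.1   87.4   87.8   69.6] px [355  42] [443 127]
rect [471.2 -23.3 110.1 299.1   5.5] px [163  29] [452 138]Traceback (most recent call last):
  File "<stdin>", line 6, in <module>
  File "wr.py", line 9, in look
    cn=max(cv2.findContours(m,cv2.RETR_EXTERNAL,cv2.CHAIN_APPROX_NONE)[0],key=cv2.contourArea)
ValueError: max() iterable argument is empty
```

View pics/w2.png

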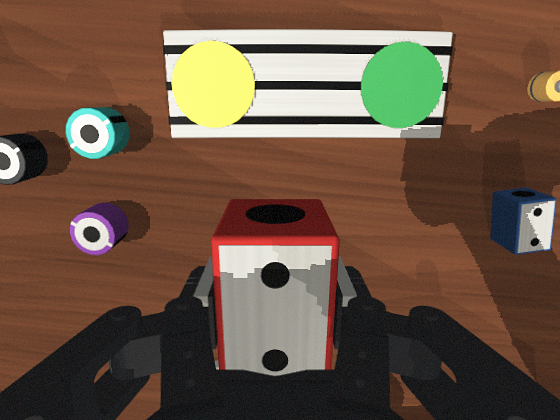

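Wrist view: yellow pad at (213,84), green pad at (401,84), and the plate measures 110×299 mm. The held red block's dots are at (275,274) and (275,360). I'll use those dots to get the block's position in the grip.

```bash
python3 - <<'E'
from h import *
im,d,c=load('w2')
s=arm.read_state();T=Ro.from_quat(s['ee_rot'])
for p in [(275,274),(275,360),(275,320)]: print(p,d[p[1],p[0]],T.inv().apply(by_depth(p,d,c)[0]-s['position']).round(1))
zt=np.median(by_depth([(240,300),(310,300),(275,320)],d,c)[:,2]);w=on_z([(275,274),(275,360)],c,zt); print(zt,T.inv().apply(w-s['position']).round(1))
# far top edge (row 240ish) at zt
print(T.inv().apply(on_z([(217,240),(336,240)],c,zt)-s['position']).round(1))
E
python3 go.py 462,75.5,150,5.4
```

```text
(275, 274) 117.38475 [ 17.4  -1.1 -36. ]
(275, 360) 127.72135 [-18.7  -1.1 -36.1]
(275, 320) 122.273125 [ -0.8  -1.1 -36.4]
293.7067447256466 [[ 17.2  -1.1 -35.6]
 [-19.2  -1.1 -35.5]]
[[ 29.8 -20.5 -35.6]
 [ 29.8  19.3 -35.6]]
clk 4.7 tcp [375.9   0.9 258.1] psi 5.4 w 43.1 F [-0.6  1.1 -5.8] j6 1.22
462,75.5,150,5.4 -> xyz [9.29, -6.62, 10.8] ang [0.0, 0.001, -0.0]
```

Request:
move_arm(moves=[{"gripper": -1, "xyz": [9.33, -6.55, 4], "angular": [0, 0, 0]}, {"gripper": -1, "xyz": [9.33, -6.55, 9], "angular": [0, 0, 0]}, {"gripper": -1, "xyz": [9.33, -6.55, 14], "angular": [0, 0, 0]}, {"gripper": -1, "xyz": [9.33, -6.55, 19], "angular": [0, 0, 0]}, {"gripper": -1, "xyz": [9.33, -6.55, 21], "angular": [0, 0, 0]}, {"gripper": -1, "xyz": [9.33, -6.55, 21.5], "angular": [0, 0, 0]}, {"gripper": -1, "xyz": [9.33, -6.55, 21.5], "angular": [0, 0, 0]}])

```text
clock: 5.58
position: [463.5, 74.9, 44.0]
ee_rot: [0.999, 0.047, 0.001, -0.0]
contact_force: [0.0, -0.2, -4.4]
gripper_width: 43.0
```

```bash
python3 go.py 462.4,74.8,35.5,5.4
```

```text
clk 5.58 tcp [463.5  74.9  44. ] psi 5.4 w 43.0 F [ 0.  -0.2 -4.4] j6 1.16
462.4,74.8,35.5,5.4 -> xyz [-0.11, -0.0, 0.85] ang [-0.0, -0.001, 0.0]
```

Request:
move_arm(moves=[{"gripper": -1, "xyz": [-0.1, 0, 0.4], "angular": [0, 0, 0]}, {"gripper": -1, "xyz": [-0.1, 0, 0.7], "angular": [0, 0, 0]}, {"gripper": -1, "xyz": [-0.1, 0, 0.9], "angular": [0, 0, 0]}, {"gripper": -1, "xyz": [-0.1, 0, 0.9], "angular": [0, 0, 0]}])

```text
clock: 6.08
position: [461.7, 74.1, 35.0]
ee_rot: [0.999, 0.047, 0.0, -0.0]
contact_force: [-1.0, -0.4, -2.5]
gripper_width: 43.5
```

```bash
python3 go.py
```

```text
clk 6.08 tcp [461.7  74.1  35. ] psi 5.35 w 43.5 F [-1.  -0.4 -2.5] j6 1.16
```

Request:
move_arm(moves=[{"gripper": 1, "xyz": [0, 0, 0], "angular": [0, 0, 0]}, {"gripper": 1, "xyz": [0, 0, 0], "angular": [0, 0, 0]}, {"gripper": 1, "xyz": [0, 0, 0], "angular": [0, 0, 0]}, {"gripper": 1, "xyz": [0, 0, 0], "angular": [0, 0, 0]}, {"gripper": 1, "xyz": [0, 0, -3], "angular": [0, 0, 0]}, {"gripper": 1, "xyz": [0, 0, -8], "angular": [0, 0, 0]}, {"gripper": 1, "xyz": [0, 0, -14], "angular": [0, 0, 0]}, {"gripper": 1, "xyz": [0, 0, -18], "angular": [0, 0, 0]}])

```text
clock: 7.08
position: [462.0, 74.2, 217.6]
ee_rot: [0.999, 0.047, 0.002, -0.001]
contact_force: [0.0, 1.3, -0.1]
gripper_width: 85.8
```

```bash
python3 go.py 347,-294,200,13.1
python3 - <<'E'
from wr import *
look('w3',461,75,71,60)
E
```

```text
clk 7.08 tcp [462.   74.2 217.6] psi 5.36 w 85.8 F [ 0.   1.3 -0.1] j6 1.16
347,-294,200,13.1 -> xyz [-14.9, 35.59, 1.67] ang [-0.001, -0.004, -0.135]
rect [460.4  75.2  56.6  37.9   5.4] px [253 162] [297 225]
```

Request:
move_arm(moves=[{"gripper": 1, "xyz": [-14.9, 35.6, 1.7], "angular": [0, 0, -0.135]}, {"gripper": 1, "xyz": [-14.9, 35.6, 1.7], "angular": [0, 0, -0.135]}, {"gripper": 1, "xyz": [-14.9, 35.6, 1.7], "angular": [0, 0, -0.135]}, {"gripper": 1, "xyz": [-14.9, 35.6, 1.7], "angular": [0, 0, -0.135]}, {"gripper": 1, "xyz": [-14.9, 35.6, 1.7], "angular": [0, 0, -0.135]}, {"gripper": 1, "xyz": [-14.9, 35.6, 1.7], "angular": [0, 0, -0.135]}, {"gripper": 1, "xyz": [-14.9, 35.6, 1.7], "angular": [0, 0, -0.135]}, {"gripper": 1, "xyz": [-14.9, 35.6, 1.7], "angular": [0, 0, -0.135]}, {"gripper": 1, "xyz": [-14.9, 35.6, 1.7], "angular": [0, 0, -0.135]}, {"gripper": 1, "xyz": [-14.9, 35.6, 1.7], "angular": [0, 0, -0.135]}])

```text
clock: 8.38
position: [346.9, -293.2, 197.8]
ee_rot: [0.993, 0.115, 0.0, 0.0]
contact_force: [0.8, -0.5, -0.6]
gripper_width: 85.4
```

```bash
python3 - <<'E'
from wr import *
look('w4',347,-294,50,50)
E
python3 go.py 347,-294,14,13.1
```

```text
rect [ 348.2 -294.4   57.4   38.7   13.2] px [256 158] [300 222]
clk 8.43 tcp [ 346.9 -293.3  197.8] psi 13.22 w 85.1 F [-0.6  0.5  0.1] j6 2.14
347,-294,14,13.1 -> xyz [-0.01, 0.07, 18.38] ang [0.0, -0.0, 0.002]
```

Request:
move_arm(moves=[{"gripper": 1, "xyz": [0.1, 0.2, 6], "angular": [0, 0, 0]}, {"gripper": 1, "xyz": [0.1, 0.2, 11], "angular": [0, 0, 0]}, {"gripper": 1, "xyz": [0.1, 0.2, 15], "angular": [0, 0, 0]}, {"gripper": 1, "xyz": [0.1, 0.2, 17.5], "angular": [0, 0, 0]}, {"gripper": 1, "xyz": [0.1, 0.2, 18.4], "angular": [0, 0, 0]}, {"gripper": 1, "xyz": [0.1, 0.2, 18.4], "angular": [0, 0, 0]}, {"gripper": -1, "xyz": [0.1, 0.2, 18.4], "angular": [0, 0, 0]}, {"gripper": -1, "xyz": [0.1, 0.2, 18.4], "angular": [0, 0, 0]}, {"gripper": -1, "xyz": [0.1, 0.2, 18.4], "angular": [0, 0, 0]}, {"gripper": -1, "xyz": [0.1, 0.2, 18.4], "angular": [0, 0, 0]}])

```text
clock: 9.68
position: [348.2, -296.2, 14.7]
ee_rot: [0.993, 0.114, 0.001, 0.0]
contact_force: [0.2, 2.0, 5.7]
gripper_width: 43.1
```

Request:
move_arm(moves=[{"gripper": -1, "xyz": [0, 0, 0], "angular": [0, 0, 0]}, {"gripper": -1, "xyz": [0, 0, 0], "angular": [0, 0, 0]}])

```text
clock: 9.93
position: [348.2, -296.2, 14.7]
ee_rot: [0.993, 0.114, 0.001, 0.0]
contact_force: [-0.4, 2.2, 6.1]
gripper_width: 43.0
```

Request:
move_arm(moves=[{"gripper": -1, "xyz": [0, 0, -3], "angular": [0, 0, 0]}, {"gripper": -1, "xyz": [0, 0, -8], "angular": [0, 0, 0]}, {"gripper": -1, "xyz": [0, 0, -14], "angular": [0, 0, 0]}, {"gripper": -1, "xyz": [0, 0, -18], "angular": [0, 0, 0]}, {"gripper": -1, "xyz": [0, 0, -18], "angular": [0, 0, 0]}])

```text
clock: 10.55
position: [348.9, -296.4, 196.1]
ee_rot: [0.994, 0.114, 0.003, 0.001]
contact_force: [0.5, 0.9, -5.9]
gripper_width: 43.0
```

```bash
cat > held.py <<'E'
from wr import *
import sys
# held flat-topped block: depth points -> top height, then centre of bright top in tool frame
im,d,c=snap('wrist',sys.argv[1]); s=arm.read_state();T=Ro.from_quat(s['ee_rot'])
g=cv2.cvtColor(im,cv2.COLOR_BGR2GRAY); zt=np.median(by_depth([(250,300),(300,300),(275,325)],d,c)[:,2])
pts=[]
for v0,v1 in((255,300),(335,372)):
    m=(g[v0:v1,255:297]<60).astype(np.uint8); n,l,st,ce=cv2.connectedComponentsWithStats(m); i=1+np.argmax(st[1:,4]); pts.append(ce[i]+[255,v0])
print(np.round(pts),zt.round(1),T.inv().apply(on_z(pts,c,zt)-s['position']).round(1))
E
python3 held.py w5; python3 go.py 480.4,-124.4,60,5.4
```

```text
[[275. 271.]
 [275. 356.]] 230.9 [[ 19.3  -0.1 -37.3]
 [-16.6  -0.1 -37.4]]
clk 10.6 tcp [ 347.2 -295.4  193.5] psi 13.02 w 43.2 F [-1.   0.8 -5.7] j6 2.15
480.4,-124.4,60,5.4 -> xyz [16.81, -13.66, 13.39] ang [-0.001, -0.002, 0.133]
```

Request:
move_arm(moves=[{"gripper": -1, "xyz": [16.7, -13.65, 0], "angular": [0, 0, 0.133]}, {"gripper": -1, "xyz": [16.7, -13.65, 2], "angular": [0, 0, 0.133]}, {"gripper": -1, "xyz": [16.7, -13.65, 4], "angular": [0, 0, 0.133]}, {"gripper": -1, "xyz": [16.7, -13.65, 6], "angular": [0, 0, 0.133]}, {"gripper": -1, "xyz": [16.7, -13.65, 9], "angular": [0, 0, 0.133]}, {"gripper": -1, "xyz": [16.7, -13.65, 13], "angular": [0, 0, 0.133]}, {"gripper": -1, "xyz": [16.7, -13.65, 14.5], "angular": [0, 0, 0.133]}, {"gripper": -1, "xyz": [16.7, -13.65, 15], "angular": [0, 0, 0.133]}, {"gripper": -1, "xyz": [16.7, -13.65, 15], "angular": [0, 0, 0.133]}])

```text
clock: 11.72
position: [478.6, -125.4, 42.5]
ee_rot: [0.999, 0.047, -0.001, -0.0]
contact_force: [0.2, -1.3, -4.2]
gripper_width: 43.1
```

```bash
python3 go.py 479.1,-124.4,35.5,5.4
```

```text
clk 11.72 tcp [ 478.6 -125.4   42.5] psi 5.44 w 43.1 F [ 0.2 -1.3 -4.2] j6 1.59
479.1,-124.4,35.5,5.4 -> xyz [0.06, -0.09, 0.7] ang [-0.0, 0.003, 0.001]
```

Request:
move_arm(moves=[{"gripper": -1, "xyz": [0.06, -0.1, 0.3], "angular": [0, 0, 0]}, {"gripper": -1, "xyz": [0.06, -0.1, 0.6], "angular": [0, 0, 0]}, {"gripper": -1, "xyz": [0.06, -0.1, 0.75], "angular": [0, 0, 0]}, {"gripper": -1, "xyz": [0.06, -0.1, 0.75], "angular": [0, 0, 0]}])

```text
clock: 12.22
position: [479.9, -124.2, 36.2]
ee_rot: [0.999, 0.048, 0.0, -0.0]
contact_force: [-0.7, -0.5, -4.3]
gripper_width: 43.5
```

```bash
python3 go.py
```

```text
clk 12.22 tcp [ 479.9 -124.2   36.2] psi 5.45 w 43.5 F [-0.7 -0.5 -4.3] j6 1.59
```

Request:
move_arm(moves=[{"gripper": -1, "xyz": [-0.03, 0, 0.07], "angular": [0, 0, 0]}, {"gripper": -1, "xyz": [-0.03, 0, 0.12], "angular": [0, 0, 0]}, {"gripper": -1, "xyz": [-0.03, 0, 0.12], "angular": [0, 0, 0]}])

```text
clock: 12.6
position: [479.9, -124.3, 35.7]
ee_rot: [0.999, 0.048, 0.0, 0.0]
contact_force: [-3.0, 1.3, 5.4]
gripper_width: 43.0
```

Request:
move_arm(moves=[{"gripper": 1, "xyz": [0, 0, 0], "angular": [0, 0, 0]}, {"gripper": 1, "xyz": [0, 0, 0], "angular": [0, 0, 0]}, {"gripper": 1, "xyz": [0, 0, 0], "angular": [0, 0, 0]}, {"gripper": 1, "xyz": [0, 0, 0], "angular": [0, 0, 0]}, {"gripper": 1, "xyz": [0, 0, -3], "angular": [0, 0, 0]}, {"gripper": 1, "xyz": [0, 0, -8], "angular": [0, 0, 0]}, {"gripper": 1, "xyz": [0, 0, -14], "angular": [0, 0, 0]}, {"gripper": 1, "xyz": [0, 0, -18], "angular": [0, 0, 0]}, {"gripper": 1, "xyz": [0, 0, -18], "angular": [0, 0, 0]}])

```text
clock: 13.72
position: [481.7, -124.3, 218.6]
ee_rot: [0.999, 0.048, 0.004, 0.0]
contact_force: [-0.3, -0.3, -0.6]
gripper_width: 85.7
```

```bash
python3 - <<'E'
from wr import *
look('w6',480,-124,71,50)
E
python3 go.py 499,-288,180,5.4
```

```text
rect [ 480.  -123.    57.6   38.6    5.5] px [252 162] [296 226]
clk 13.78 tcp [ 480.2 -124.1  216.2] psi 5.45 w 85.4 F [-0.2  0.1  0.3] j6 1.59
499,-288,180,5.4 -> xyz [0.31, 16.49, 3.62] ang [-0.0, -0.004, 0.001]
```

Request:
move_arm(moves=[{"gripper": 1, "xyz": [0.3, 16.5, 3.6], "angular": [0, 0, 0]}, {"gripper": 1, "xyz": [0.3, 16.5, 3.6], "angular": [0, 0, 0]}, {"gripper": 1, "xyz": [0.3, 16.5, 3.6], "angular": [0, 0, 0]}, {"gripper": 1, "xyz": [0.3, 16.5, 3.6], "angular": [0, 0, 0]}, {"gripper": 1, "xyz": [0.3, 16.5, 3.6], "angular": [0, 0, 0]}, {"gripper": 1, "xyz": [0.3, 16.5, 3.6], "angular": [0, 0, 0]}])

```text
clock: 14.52
position: [498.2, -287.3, 178.8]
ee_rot: [0.999, 0.048, -0.0, -0.0]
contact_force: [0.8, -0.3, -0.5]
gripper_width: 85.1
```

```bash
python3 - <<'E'
from wr import *
im,d,c=look('w7',497,-288,38,40,lambda H,S,V:(S<80)&(V>120),0,True)
look('w7',497,-288,30,40,lambda H,S,V:(H>12)&(H<38)&(S>60)&(V>110),5,True,im=1)
cv2.imwrite('pics/w7c.png',cv2.resize(im[120:260,190:360],None,fx=3,fy=3))
E
python3 go.py 497,-288,6,5.4
```

```text
ell [ 500.4 -289.9   13.    14.2  110.3]
rect [ 500.8 -289.8   14.    12.8    5.6] px [272 183] [287 199]
ell [ 501.9 -289.8   31.    35.1  103.6]
rect [ 501.7 -290.2   31.5   35.3   88. ] px [262 167] [298 207]
clk 14.57 tcp [ 498.4 -287.2  179.1] psi 5.54 w 85.7 F [-0.3 -0.5 -0.3] j6 1.91
497,-288,6,5.4 -> xyz [-0.15, 0.07, 17.31] ang [-0.0, -0.0, 0.003]
```

View pics/w7c.png

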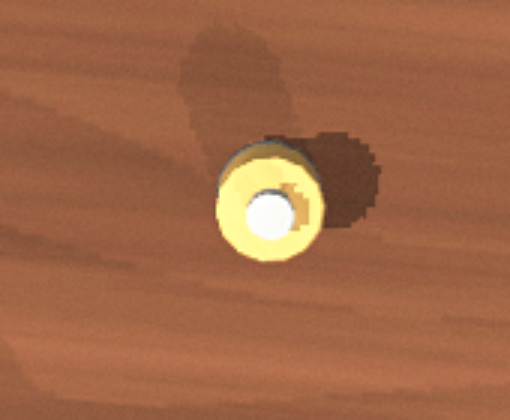

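Crop: the brass jack's body is centred at crop (271,207), with its steel tip at (270,215), giving about (500.5,-290.5).

Request:
move_arm(moves=[{"gripper": 1, "xyz": [0.2, 0.35, 6], "angular": [0, 0, 0]}, {"gripper": 1, "xyz": [0.2, 0.35, 11], "angular": [0, 0, 0]}, {"gripper": 1, "xyz": [0.2, 0.35, 14.5], "angular": [0, 0, 0]}, {"gripper": 1, "xyz": [0.2, 0.35, 16.5], "angular": [0, 0, 0]}, {"gripper": 1, "xyz": [0.2, 0.35, 17.4], "angular": [0, 0, 0]}, {"gripper": 1, "xyz": [0.2, 0.35, 17.4], "angular": [0, 0, 0]}, {"gripper": -1, "xyz": [0.2, 0.35, 17.4], "angular": [0, 0, 0]}, {"gripper": -1, "xyz": [0.2, 0.35, 17.4], "angular": [0, 0, 0]}, {"gripper": -1, "xyz": [0.2, 0.35, 17.4], "angular": [0, 0, 0]}, {"gripper": -1, "xyz": [0.2, 0.35, 17.4], "angular": [0, 0, 0]}])

```text
clock: 15.82
position: [501.2, -291.7, 5.9]
ee_rot: [0.999, 0.048, 0.001, 0.0]
contact_force: [-0.8, 1.5, 4.9]
gripper_width: 30.4
```

Request:
move_arm(moves=[{"gripper": -1, "xyz": [0, 0, 0], "angular": [0, 0, 0]}, {"gripper": -1, "xyz": [0, 0, 0], "angular": [0, 0, 0]}, {"gripper": -1, "xyz": [0, 0, 0], "angular": [0, 0, 0]}])

```text
clock: 16.2
position: [501.2, -291.7, 5.9]
ee_rot: [0.999, 0.048, 0.001, 0.0]
contact_force: [-0.0, 0.6, 6.1]
gripper_width: 30.0
```

Request:
move_arm(moves=[{"gripper": -1, "xyz": [0, 0, -3], "angular": [0, 0, 0]}, {"gripper": -1, "xyz": [0, 0, -8], "angular": [0, 0, 0]}, {"gripper": -1, "xyz": [0, 0, -14], "angular": [0, 0, 0]}, {"gripper": -1, "xyz": [0, 0, -18], "angular": [0, 0, 0]}, {"gripper": -1, "xyz": [0, 0, -18], "angular": [0, 0, 0]}])

```text
clock: 16.82
position: [502.2, -292.0, 188.2]
ee_rot: [0.999, 0.048, 0.003, 0.001]
contact_force: [-0.3, -0.1, -3.5]
gripper_width: 30.2
```

```bash
python3 -c "
from wr import *
im,d,c=snap('wrist','w8');s=arm.read_state();T=Ro.from_quat(s['ee_rot'])
zt=s['position'][2]+34
H,S,V=cv2.split(cv2.cvtColor(im,cv2.COLOR_BGR2HSV));m=((S<90)&(V>120)).astype(np.uint8);m[:230]=0;m[360:]=0;m[:,:235]=0;m[:,315:]=0
n,l,st,ce=cv2.connectedComponentsWithStats(m);i=1+np.argmax(st[1:,4]);print(st[i],ce[i]);dd=np.median(d[(l==i)]);p=(rays(ce[i],c)*dd-np.array(c['t']))@np.array(c['R']);print(dd,T.inv().apply(p-s['position']))
"; python3 go.py 471,-24.8,100,5.4
```

```text
[257 291  36  36 945] [274.4962963  310.05291005]
127.16659 [[  1.16147011  -0.48908265 -33.92798053]]
clk 16.88 tcp [ 500.7 -291.3  185.4] psi 5.42 w 30.1 F [-0.6  0.8 -2.2] j6 1.91
471,-24.8,100,5.4 -> xyz [-0.45, -26.81, 8.55] ang [-0.0, -0.002, 0.0]
```

Request:
move_arm(moves=[{"gripper": -1, "xyz": [-0.55, -26.8, 0], "angular": [0, 0, 0]}, {"gripper": -1, "xyz": [-0.55, -26.8, 0], "angular": [0, 0, 0]}, {"gripper": -1, "xyz": [-0.55, -26.8, 0], "angular": [0, 0, 0]}, {"gripper": -1, "xyz": [-0.55, -26.8, 0], "angular": [0, 0, 0]}, {"gripper": -1, "xyz": [-0.55, -26.8, 0], "angular": [0, 0, 0]}, {"gripper": -1, "xyz": [-0.55, -26.8, 6], "angular": [0, 0, 0]}, {"gripper": -1, "xyz": [-0.55, -26.8, 11], "angular": [0, 0, 0]}, {"gripper": -1, "xyz": [-0.55, -26.8, 14], "angular": [0, 0, 0]}, {"gripper": -1, "xyz": [-0.55, -26.8, 15.3], "angular": [0, 0, 0]}, {"gripper": -1, "xyz": [-0.55, -26.8, 15.3], "angular": [0, 0, 0]}])

```text
clock: 18.12
position: [468.8, -25.6, 30.7]
ee_rot: [0.999, 0.048, -0.002, 0.0]
contact_force: [-0.3, -0.0, -1.7]
gripper_width: 30.3
```

```bash
python3 go.py 470,-24.8,24,5.4
```

```text
clk 18.12 tcp [468.8 -25.6  30.7] psi 5.45 w 30.3 F [-0.3 -0.  -1.7] j6 1.37
470,-24.8,24,5.4 -> xyz [0.13, -0.07, 0.67] ang [0.001, 0.003, 0.001]
```

Request:
move_arm(moves=[{"gripper": -1, "xyz": [0.1, -0.07, 0.3], "angular": [0, 0, 0]}, {"gripper": -1, "xyz": [0.1, -0.07, 0.6], "angular": [0, 0, 0]}, {"gripper": -1, "xyz": [0.1, -0.07, 0.75], "angular": [0, 0, 0]}, {"gripper": -1, "xyz": [0.1, -0.07, 0.75], "angular": [0, 0, 0]}, {"gripper": -1, "xyz": [0.1, -0.07, 0.75], "angular": [0, 0, 0]}])

```text
clock: 18.75
position: [470.8, -24.4, 24.6]
ee_rot: [0.999, 0.048, 0.0, -0.0]
contact_force: [-0.0, -0.1, -1.6]
gripper_width: 30.1
```

```bash
python3 go.py
```

```text
clk 18.75 tcp [470.8 -24.4  24.6] psi 5.45 w 30.1 F [-0.  -0.1 -1.6] j6 1.37
```

Request:
move_arm(moves=[{"gripper": -1, "xyz": [-0.06, 0, 0.06], "angular": [0, 0, 0]}, {"gripper": -1, "xyz": [-0.06, 0, 0.1], "angular": [0, 0, 0]}, {"gripper": -1, "xyz": [-0.06, 0, 0.1], "angular": [0, 0, 0]}])

```text
clock: 19.12
position: [470.1, -24.5, 23.8]
ee_rot: [0.999, 0.048, 0.0, 0.0]
contact_force: [-2.1, 1.2, 4.0]
gripper_width: 30.0
```

Request:
move_arm(moves=[{"gripper": 1, "xyz": [0, 0, 0], "angular": [0, 0, 0]}, {"gripper": 1, "xyz": [0, 0, 0], "angular": [0, 0, 0]}, {"gripper": 1, "xyz": [0, 0, 0], "angular": [0, 0, 0]}, {"gripper": 1, "xyz": [0, 0, 0], "angular": [0, 0, 0]}, {"gripper": 1, "xyz": [0, 0, 0], "angular": [0, 0, 0]}, {"gripper": 1, "xyz": [0, 0, -3], "angular": [0, 0, 0]}, {"gripper": 1, "xyz": [0, 0, -8], "angular": [0, 0, 0]}, {"gripper": 1, "xyz": [0, 0, -14], "angular": [0, 0, 0]}, {"gripper": 1, "xyz": [0, 0, -20], "angular": [0, 0, 0]}, {"gripper": 1, "xyz": [0, 0, -22], "angular": [0, 0, 0]}])

```text
clock: 20.38
position: [471.6, -24.3, 247.8]
ee_rot: [0.999, 0.048, 0.004, -0.001]
contact_force: [-0.1, 1.5, -1.7]
gripper_width: 85.6
```

```bash
python3 - <<'E'
from wr import *
im,d,c=look('w9',471,-24,48,35,lambda H,S,V:(H>12)&(H<38)&(S>60)&(V>110),5,True)
look('w9',461,75,71,50,im=1);look('w9',480,-124,71,50,im=1)
E
python3 go.py 683,-3,200,93.2  683,-3,200,-86.8
```

```text
ell [470.8 -23.1  30.5  33.6 106.8]
rect [471.  -23.3  33.3  30.7   5.5] px [260 165] [290 197]
rect [460.6  75.   58.1  38.3   5.4] px [150 157] [193 216]
rect [ 479.7 -123.    58.    38.5    5.5] px [358 157] [402 216]
clk 20.43 tcp [472.2 -24.3 248.8] psi 5.49 w 85.5 F [1.2 0.7 0.7] j6 1.37
683,-3,200,93.2 -> xyz [21.14, -0.1, 5.09] ang [0.007, -0.008, -1.531]
683,-3,200,-86.8 -> xyz [21.14, -0.1, 5.09] ang [-0.008, -0.007, 1.611]
```

View pics/w9.png

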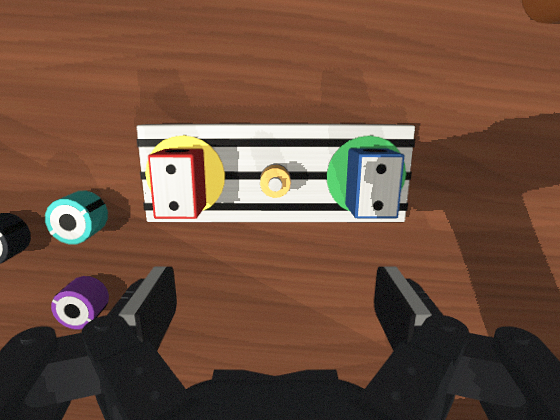

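Wrist view: jack at (275,181), red riser on the yellow pad at (177,184), blue riser on the green pad at (377,184). All are within 1.5 mm of target. Now the bar.

Request:
move_arm(moves=[{"gripper": 1, "xyz": [21.1, -0.1, 3], "angular": [0, 0, 1.61]}, {"gripper": 1, "xyz": [21.1, -0.1, 3], "angular": [0, 0, 1.61]}, {"gripper": 1, "xyz": [21.1, -0.1, 3], "angular": [0, 0, 1.61]}, {"gripper": 1, "xyz": [21.1, -0.1, 3], "angular": [0, 0, 1.61]}, {"gripper": 1, "xyz": [21.1, -0.1, 3], "angular": [0, 0, 1.61]}, {"gripper": 1, "xyz": [21.1, -0.1, 3], "angular": [0, 0, 1.61]}, {"gripper": 1, "xyz": [21.1, -0.1, 3], "angular": [0, 0, 1.61]}, {"gripper": 1, "xyz": [21.1, -0.1, 3], "angular": [0, 0, 1.61]}, {"gripper": 1, "xyz": [21.1, -0.1, 3], "angular": [0, 0, 1.61]}, {"gripper": 1, "xyz": [21.1, -0.1, 3], "angular": [0, 0, 1.61]}])

```text
clock: 21.68
position: [679.5, -3.5, 212.1]
ee_rot: [0.727, -0.687, -0.001, 0.001]
contact_force: [0.0, 0.0, 0.2]
gripper_width: 85.4
```

```bash
python3 - <<'E'
from wr import *
im,d,c=look('w10',683,-3,30,160,lambda H,S,V:((S<90)&(V>110)),13)
E
python3 go.py 682,-3,5,-86.8
```

```text
rect [686.   -2.3  50.4 278.1   3. ] px [238  26] [295 308]
clk 21.73 tcp [679.6  -3.5 212.3] psi -86.69 w 85.5 F [-0.2  1.   0.1] j6 -0.17
682,-3,5,-86.8 -> xyz [-0.04, -0.27, 20.73] ang [0.002, -0.0, 0.002]
```

View pics/w10.png

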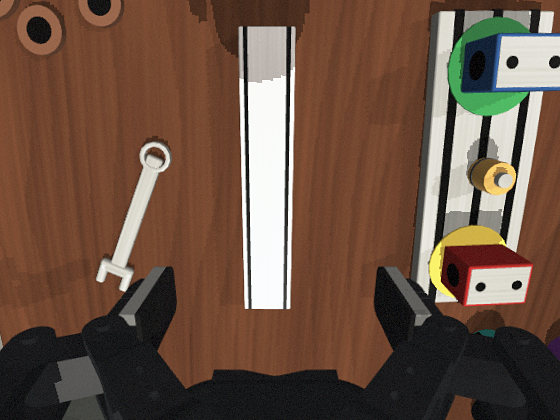

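Wrist view: the bar spans columns 238–295 and rows 26–308, centred on the gripper, with the wrench well clear at (150,160). Bar centre is (685.5,-2.3), yaw 3°.

Request:
move_arm(moves=[{"gripper": 1, "xyz": [-0.09, -0.6, 6], "angular": [0, 0, 0.005]}, {"gripper": 1, "xyz": [-0.09, -0.6, 11], "angular": [0, 0, 0.005]}, {"gripper": 1, "xyz": [-0.09, -0.6, 16], "angular": [0, 0, 0.005]}, {"gripper": 1, "xyz": [-0.09, -0.6, 19.5], "angular": [0, 0, 0.005]}, {"gripper": 1, "xyz": [-0.09, -0.6, 20.7], "angular": [0, 0, 0.005]}, {"gripper": 1, "xyz": [-0.09, -0.6, 20.7], "angular": [0, 0, 0.005]}, {"gripper": -1, "xyz": [-0.09, -0.6, 20.7], "angular": [0, 0, 0.005]}, {"gripper": -1, "xyz": [-0.09, -0.6, 20.7], "angular": [0, 0, 0.005]}, {"gripper": -1, "xyz": [-0.09, -0.6, 20.7], "angular": [0, 0, 0.005]}, {"gripper": -1, "xyz": [-0.09, -0.6, 20.7], "angular": [0, 0, 0.005]}])

```text
clock: 22.98
position: [687.4, -1.9, 8.6]
ee_rot: [0.725, -0.689, 0.001, -0.001]
contact_force: [-0.5, 0.5, 6.6]
gripper_width: 48.6
```

Request:
move_arm(moves=[{"gripper": -1, "xyz": [0, 0, 0], "angular": [0, 0, 0]}, {"gripper": -1, "xyz": [0, 0, 0], "angular": [0, 0, 0]}, {"gripper": -1, "xyz": [0, 0, 0], "angular": [0, 0, 0]}])

```text
clock: 23.35
position: [687.4, -1.9, 8.6]
ee_rot: [0.725, -0.689, 0.001, -0.001]
contact_force: [-0.8, 1.0, 6.4]
gripper_width: 48.4
```

Request:
move_arm(moves=[{"gripper": -1, "xyz": [0, 0, -3], "angular": [0, 0, 0]}, {"gripper": -1, "xyz": [0, 0, -7], "angular": [0, 0, 0]}, {"gripper": -1, "xyz": [0, 0, -12], "angular": [0, 0, 0]}, {"gripper": -1, "xyz": [0, 0, -16], "angular": [0, 0, 0]}, {"gripper": -1, "xyz": [0, 0, -16], "angular": [0, 0, 0]}])

```text
clock: 23.98
position: [687.4, -2.0, 169.9]
ee_rot: [0.725, -0.689, 0.002, -0.003]
contact_force: [-0.6, 0.1, -3.8]
gripper_width: 48.7
```

```bash
python3 go.py 470.5,-24.2,150,-84.5
python3 - <<'E'
from wr import *
snap('wrist','w11')
E
```

```text
clk 23.98 tcp [687.4  -2.  169.9] psi -87.08 w 48.7 F [-0.6  0.1 -3.8] j6 -0.18
470.5,-24.2,150,-84.5 -> xyz [1.11, 21.79, 1.84] ang [-0.007, 0.001, -0.045]
```

View pics/w11.png

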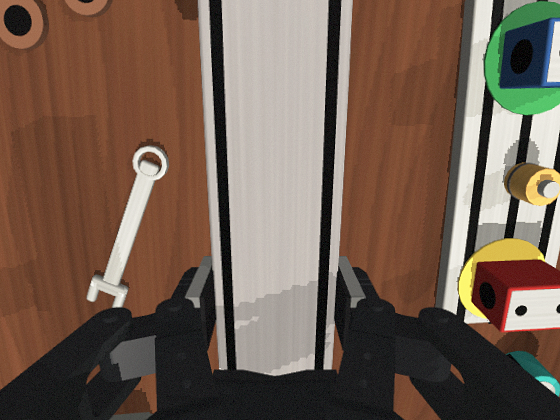

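Wrist view: the bar is held square, edges at columns 205–350, with the risers at right (520,55) and (520,295).

Request:
move_arm(moves=[{"gripper": -1, "xyz": [1.08, 5, 0], "angular": [0, 0, -0.045]}, {"gripper": -1, "xyz": [1.08, 10, 0], "angular": [0, 0, -0.045]}, {"gripper": -1, "xyz": [1.08, 15, 0], "angular": [0, 0, -0.045]}, {"gripper": -1, "xyz": [1.08, 19, 0], "angular": [0, 0, -0.045]}, {"gripper": -1, "xyz": [1.08, 21.74, 0], "angular": [0, 0, -0.045]}, {"gripper": -1, "xyz": [1.08, 21.74, 2], "angular": [0, 0, -0.045]}, {"gripper": -1, "xyz": [1.08, 21.74, 5], "angular": [0, 0, -0.045]}, {"gripper": -1, "xyz": [1.08, 21.74, 7], "angular": [0, 0, -0.045]}, {"gripper": -1, "xyz": [1.08, 21.74, 7.5], "angular": [0, 0, -0.045]}, {"gripper": -1, "xyz": [1.08, 21.74, 7.5], "angular": [0, 0, -0.045]}])

```text
clock: 25.28
position: [468.7, -24.3, 90.6]
ee_rot: [0.74, -0.672, -0.001, 0.001]
contact_force: [0.1, -0.4, -3.0]
gripper_width: 48.6
```

```bash
python3 go.py 471,-23.9,80,-84.55
```

```text
clk 25.27 tcp [468.7 -24.3  90.6] psi -84.51 w 48.6 F [ 0.1 -0.4 -3. ] j6 -0.2
471,-23.9,80,-84.55 -> xyz [-0.02, -0.24, 1.06] ang [0.002, -0.0, 0.001]
```

Request:
move_arm(moves=[{"gripper": -1, "xyz": [0, -0.2, 0.5], "angular": [0, 0, 0]}, {"gripper": -1, "xyz": [0, -0.2, 0.85], "angular": [0, 0, 0]}, {"gripper": -1, "xyz": [0, -0.2, 1.0], "angular": [0, 0, 0]}, {"gripper": -1, "xyz": [0, -0.2, 1.0], "angular": [0, 0, 0]}, {"gripper": -1, "xyz": [0, -0.2, 1.05], "angular": [0, 0, 0]}])

```text
clock: 25.9
position: [471.5, -23.9, 81.1]
ee_rot: [0.74, -0.672, 0.0, -0.0]
contact_force: [-0.4, 0.3, -3.6]
gripper_width: 48.9
```

```bash
python3 go.py 471,-23.9,79.6,-84.55
```

```text
clk 25.9 tcp [471.5 -23.9  81.1] psi -84.49 w 48.9 F [-0.4  0.3 -3.6] j6 -0.2
471,-23.9,79.6,-84.55 -> xyz [-0.0, 0.05, 0.15] ang [-0.001, 0.0, 0.001]
```

Request:
move_arm(moves=[{"gripper": -1, "xyz": [0, 0.04, 0.08], "angular": [0, 0, 0]}, {"gripper": -1, "xyz": [0, 0.04, 0.15], "angular": [0, 0, 0]}, {"gripper": -1, "xyz": [0, 0.04, 0.19], "angular": [0, 0, 0]}, {"gripper": -1, "xyz": [0, 0.04, 0.19], "angular": [0, 0, 0]}])

```text
clock: 26.4
position: [471.0, -23.9, 79.6]
ee_rot: [0.74, -0.672, 0.0, -0.0]
contact_force: [-3.2, 0.9, 5.3]
gripper_width: 48.3
```

```bash
python3 go.py
```

```text
clk 26.4 tcp [471.  -23.9  79.6] psi -84.49 w 48.3 F [-3.2  0.9  5.3] j6 -0.2
```

Request:
move_arm(moves=[{"gripper": 1, "xyz": [0, 0, 0], "angular": [0, 0, 0]}, {"gripper": 1, "xyz": [0, 0, 0], "angular": [0, 0, 0]}, {"gripper": 1, "xyz": [0, 0, 0], "angular": [0, 0, 0]}, {"gripper": 1, "xyz": [0, 0, 0], "angular": [0, 0, 0]}, {"gripper": 1, "xyz": [0, 0, -3], "angular": [0, 0, 0]}, {"gripper": 1, "xyz": [0, 0, -8], "angular": [0, 0, 0]}, {"gripper": 1, "xyz": [0, 0, -14], "angular": [0, 0, 0]}, {"gripper": 1, "xyz": [0, 0, -18], "angular": [0, 0, 0]}, {"gripper": 1, "xyz": [0, 0, -18], "angular": [0, 0, 0]}])

```text
clock: 27.52
position: [472.8, -23.7, 262.7]
ee_rot: [0.74, -0.672, 0.003, -0.003]
contact_force: [0.1, 0.5, 0.3]
gripper_width: 85.7
```

```bash
python3 - <<'E'
from wr import *
im,d,c=look('w12',471,-24,101,160,lambda H,S,V:((S<90)&(V>110)),13)
im,d,c=snap('side','side1')
E
python3 go.py 363,297,200,5.4 363,297,200,-84.6
```

```text
rect [471.2 -24.   86.2 277.8   5.5] px [226  19] [331 318]
clk 27.62 tcp [470.5 -23.9 258.7] psi -84.51 w 85.5 F [-0.4 -0.  -1. ] j6 -0.2
363,297,200,5.4 -> xyz [-32.97, 7.64, 5.89] ang [-0.0, 0.001, -1.569]
363,297,200,-84.6 -> xyz [-32.97, 7.64, 5.89] ang [0.0, 0.001, 0.001]
```

View pics/side1.png

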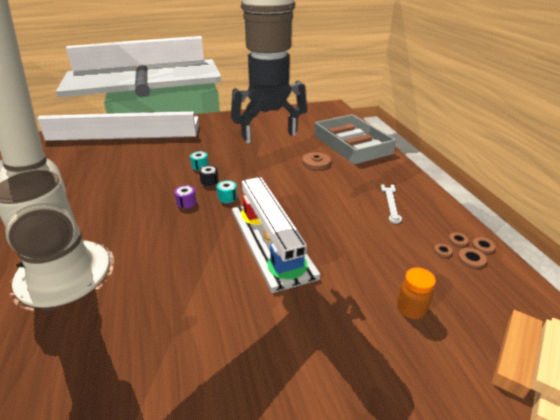

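Side view: the bar lies across both risers, (250,185) to (300,250). The jar at (416,295) and the disc at (317,160) are untouched. Next is the black cutter.

Request:
move_arm(moves=[{"gripper": 1, "xyz": [-33, 7.6, 5], "angular": [0, 0, 0]}, {"gripper": 1, "xyz": [-33, 7.6, 5], "angular": [0, 0, 0]}, {"gripper": 1, "xyz": [-33, 7.6, 5], "angular": [0, 0, 0]}, {"gripper": 1, "xyz": [-33, 7.6, 5], "angular": [0, 0, 0]}, {"gripper": 1, "xyz": [-33, 7.6, 5], "angular": [0, 0, 0]}, {"gripper": 1, "xyz": [-33, 7.6, 5], "angular": [0, 0, 0]}, {"gripper": 1, "xyz": [-33, 7.6, 5], "angular": [0, 0, 0]}, {"gripper": 1, "xyz": [-33, 7.6, 5], "angular": [0, 0, 0]}, {"gripper": 1, "xyz": [-33, 7.6, 5], "angular": [0, 0, 0]}])

```text
clock: 28.75
position: [363.9, 296.1, 208.7]
ee_rot: [0.74, -0.673, 0.0, 0.0]
contact_force: [0.3, -0.8, 0.7]
gripper_width: 85.6
```

```bash
python3 - <<'E'
from wr import *
im,d,c=look('w13',363,297,40,35,lambda H,S,V:((S<90)&(V>110)),7,True)
E
python3 go.py 363,297,8,-84.6
```

```text
ell [364.8 300.5  38.5  45.7  38.4]
rect [364.7 300.7  40.7  40.5  80.7] px [251 166] [294 214]
clk 28.8 tcp [364.  296.2 208.9] psi -84.59 w 85.4 F [ 0.  -0.9 -0.3] j6 -0.94
363,297,8,-84.6 -> xyz [-0.09, 0.09, 20.09] ang [0.0, -0.0, 0.0]
```

View pics/w13.png

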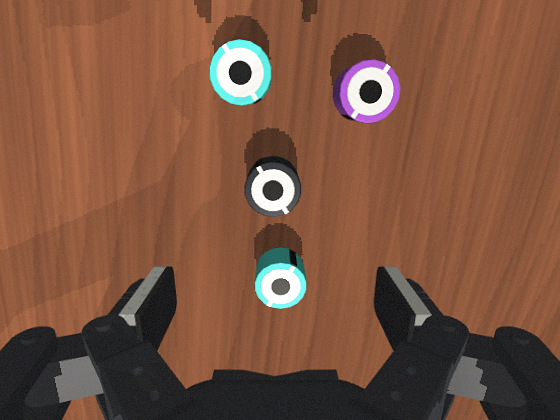

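Wrist view: the black cutter is at (272,190), with turquoise ones at (240,72) and (280,287) and purple at (370,91). The jaws close along image columns, clear of all of them. Cutter centre is (364.3,300.2).

Request:
move_arm(moves=[{"gripper": 1, "xyz": [-0.39, -0.07, 6], "angular": [0, 0, 0]}, {"gripper": 1, "xyz": [-0.39, -0.07, 11], "angular": [0, 0, 0]}, {"gripper": 1, "xyz": [-0.39, -0.07, 16], "angular": [0, 0, 0]}, {"gripper": 1, "xyz": [-0.39, -0.07, 19], "angular": [0, 0, 0]}, {"gripper": 1, "xyz": [-0.39, -0.07, 20.2], "angular": [0, 0, 0]}, {"gripper": 1, "xyz": [-0.39, -0.07, 20.2], "angular": [0, 0, 0]}, {"gripper": -1, "xyz": [-0.39, -0.07, 20.2], "angular": [0, 0, 0]}, {"gripper": -1, "xyz": [-0.39, -0.07, 20.2], "angular": [0, 0, 0]}, {"gripper": -1, "xyz": [-0.39, -0.07, 20.2], "angular": [0, 0, 0]}, {"gripper": -1, "xyz": [-0.39, -0.07, 20.2], "angular": [0, 0, 0]}])

```text
clock: 30.05
position: [364.9, 302.2, 8.8]
ee_rot: [0.74, -0.672, -0.0, -0.002]
contact_force: [1.6, -0.9, 5.8]
gripper_width: 52.7
```

Request:
move_arm(moves=[{"gripper": -1, "xyz": [0, 0, 0], "angular": [0, 0, 0]}, {"gripper": -1, "xyz": [0, 0, 0], "angular": [0, 0, 0]}, {"gripper": -1, "xyz": [0, 0, 0], "angular": [0, 0, 0]}])

```text
clock: 30.42
position: [364.9, 302.3, 8.8]
ee_rot: [0.741, -0.672, -0.0, -0.002]
contact_force: [0.6, -1.1, 5.7]
gripper_width: 52.5
```

Request:
move_arm(moves=[{"gripper": -1, "xyz": [0, 0, -3], "angular": [0, 0, 0]}, {"gripper": -1, "xyz": [0, 0, -7], "angular": [0, 0, 0]}, {"gripper": -1, "xyz": [0, 0, -12], "angular": [0, 0, 0]}, {"gripper": -1, "xyz": [0, 0, -18], "angular": [0, 0, 0]}, {"gripper": -1, "xyz": [0, 0, -20], "angular": [0, 0, 0]}, {"gripper": -1, "xyz": [0, 0, -20], "angular": [0, 0, 0]}])

```text
clock: 31.18
position: [363.6, 301.3, 208.1]
ee_rot: [0.74, -0.673, -0.001, -0.002]
contact_force: [-0.8, -0.3, -6.5]
gripper_width: 52.5
```

```bash
python3 go.py 471,-24.2,200,-84.6;  python3 -c "
from wr import *
im,d,c=snap('wrist','w14');s=arm.read_state();T=Ro.from_quat(s['ee_rot'])
H,S,V=cv2.split(cv2.cvtColor(im,cv2.COLOR_BGR2HSV));m=((S<90)&(V>100)).astype(np.uint8);m[:230]=0;m[375:]=0;m[:,:215]=0;m[:,335:]=0
cn=max(cv2.findContours(m,0,1)[0],key=cv2.contourArea);b=cv2.boundingRect(cn);k=np.zeros_like(m);cv2.drawContours(k,[cn],-1,1,-1)
X=by_depth([(b[0]+5,b[1]+b[3]//2),(b[0]+b[2]-5,b[1]+b[3]//2)],d,c);zt=X[:,2].mean()
w=T.inv().apply(on_z(cn[:,0],c,zt)-s['position']);print(b,zt,w.min(0).round(1),w.max(0).round(1),cv2.minAreaRect(w[:,:2].astype(np.float32)))
"
```

```text
clk 31.18 tcp [363.6 301.3 208.1] psi -84.53 w 52.5 F [-0.8 -0.3 -6.5] j6 -0.94
471,-24.2,200,-84.6 -> xyz [33.42, -7.58, 0.71] ang [-0.001, 0.003, 0.001]
(221, 247, 114, 112) 238.48225063133737 [-24.2 -20.2 -32.2] [ 23.7  22.7 -32.1] ((-2.0024185180664062, 1.5716552734375), (44.72422409057617, 44.54762649536133), 12.247260093688965)
```

View pics/w14.png

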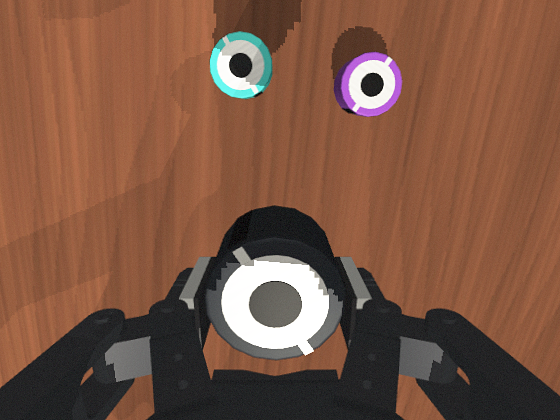

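Wrist view: the black cutter is held upright with its bore at (275,303), about 2.3 mm along tool +x from the grasp axis. I'll compensate for that.

Request:
move_arm(moves=[{"gripper": -1, "xyz": [33.15, -7.58, 0], "angular": [0, 0, 0]}, {"gripper": -1, "xyz": [33.15, -7.58, 0], "angular": [0, 0, 0]}, {"gripper": -1, "xyz": [33.15, -7.58, 0], "angular": [0, 0, 0]}, {"gripper": -1, "xyz": [33.15, -7.58, 0], "angular": [0, 0, 0]}, {"gripper": -1, "xyz": [33.15, -7.58, 0], "angular": [0, 0, 0]}, {"gripper": -1, "xyz": [33.15, -7.58, 0], "angular": [0, 0, 0]}, {"gripper": -1, "xyz": [33.15, -7.58, 3], "angular": [0, 0, 0]}, {"gripper": -1, "xyz": [33.15, -7.58, 6], "angular": [0, 0, 0]}, {"gripper": -1, "xyz": [33.15, -7.58, 8], "angular": [0, 0, 0]}, {"gripper": -1, "xyz": [33.15, -7.58, 8], "angular": [0, 0, 0]}])

```text
clock: 32.48
position: [468.1, -22.3, 123.5]
ee_rot: [0.74, -0.673, -0.003, 0.004]
contact_force: [0.1, -0.6, -5.4]
gripper_width: 52.4
```

```bash
python3 go.py 471,-21.7,109.8,-84.55
```

```text
clk 32.48 tcp [468.1 -22.3 123.5] psi -84.55 w 52.4 F [ 0.1 -0.6 -5.4] j6 -0.2
471,-21.7,109.8,-84.55 -> xyz [-0.03, -0.3, 1.37] ang [0.009, -0.001, 0.0]
```

Request:
move_arm(moves=[{"gripper": -1, "xyz": [0, -0.2, 0.6], "angular": [0, 0, 0]}, {"gripper": -1, "xyz": [0, -0.2, 1.0], "angular": [0, 0, 0]}, {"gripper": -1, "xyz": [0, -0.2, 1.2], "angular": [0, 0, 0]}, {"gripper": -1, "xyz": [0, -0.2, 1.2], "angular": [0, 0, 0]}, {"gripper": -1, "xyz": [0, -0.2, 1.2], "angular": [0, 0, 0]}])

```text
clock: 33.1
position: [473.4, -21.3, 115.3]
ee_rot: [0.74, -0.672, 0.0, -0.0]
contact_force: [0.9, 0.5, -5.5]
gripper_width: 52.3
```

```bash
python3 go.py 471,-21.7,109.8,-84.55
```

```text
clk 33.1 tcp [473.4 -21.3 115.3] psi -84.5 w 52.3 F [ 0.9  0.5 -5.5] j6 -0.2
471,-21.7,109.8,-84.55 -> xyz [0.02, 0.24, 0.55] ang [-0.001, 0.0, 0.001]
```

Request:
move_arm(moves=[{"gripper": -1, "xyz": [0, 0.22, 0.3], "angular": [0, 0, 0]}, {"gripper": -1, "xyz": [0, 0.22, 0.5], "angular": [0, 0, 0]}, {"gripper": -1, "xyz": [0, 0.22, 0.5], "angular": [0, 0, 0]}, {"gripper": -1, "xyz": [0, 0.22, 0.5], "angular": [0, 0, 0]}])

```text
clock: 33.6
position: [471.0, -21.6, 110.0]
ee_rot: [0.74, -0.672, -0.0, 0.0]
contact_force: [-1.5, -0.4, -5.3]
gripper_width: 52.1
```

```bash
python3 go.py 471,-21.7,109.8,-84.55
```

```text
clk 33.6 tcp [471.  -21.6 110. ] psi -84.5 w 52.1 F [-1.5 -0.4 -5.3] j6 -0.2
471,-21.7,109.8,-84.55 -> xyz [0.01, 0.0, 0.02] ang [0.0, -0.0, 0.001]
```

Still a hair above contact, so I'll ease it down a little more.

Request:
move_arm(moves=[{"gripper": -1, "xyz": [0, 0, 0.05], "angular": [0, 0, 0]}, {"gripper": -1, "xyz": [0, 0, 0.08], "angular": [0, 0, 0]}, {"gripper": -1, "xyz": [0, 0, 0.08], "angular": [0, 0, 0]}])

```text
clock: 33.98
position: [471.0, -21.6, 109.9]
ee_rot: [0.74, -0.672, 0.0, -0.0]
contact_force: [-3.8, -0.1, 4.2]
gripper_width: 52.5
```

```bash
python3 go.py
```

```text
clk 33.98 tcp [471.  -21.6 109.9] psi -84.49 w 52.5 F [-3.8 -0.1  4.2] j6 -0.2
```

Contact. Releasing and retreating.

Request:
move_arm(moves=[{"gripper": 1, "xyz": [0, 0, 0], "angular": [0, 0, 0]}, {"gripper": 1, "xyz": [0, 0, 0], "angular": [0, 0, 0]}, {"gripper": 1, "xyz": [0, 0, 0], "angular": [0, 0, 0]}, {"gripper": 1, "xyz": [0, 0, 0], "angular": [0, 0, 0]}, {"gripper": 1, "xyz": [0, 0, -2], "angular": [0, 0, 0]}, {"gripper": 1, "xyz": [0, 0, -6], "angular": [0, 0, 0]}, {"gripper": 1, "xyz": [0, 0, -11], "angular": [0, 0, 0]}, {"gripper": 1, "xyz": [0, 0, -15], "angular": [0, 0, 0]}, {"gripper": 1, "xyz": [0, 0, -15], "angular": [0, 0, 0]}, {"gripper": 1, "xyz": [0, 0, -15], "angular": [0, 0, 0]}])

```text
clock: 35.22
position: [470.5, -21.5, 258.5]
ee_rot: [0.74, -0.672, -0.001, 0.0]
contact_force: [-0.6, -0.1, -0.3]
gripper_width: 85.1
```

```bash
python3 go.py 440,200,280,-84.55
python3 - <<'E'
from wr import *
im,d,c=look('w15',471,-24,141,26,lambda H,S,V:((S<90)&(V>110)),7,True)
E
```

```text
clk 35.23 tcp [470.5 -21.5 258.5] psi -84.52 w 85.1 F [-0.6 -0.1 -0.3] j6 -0.2
440,200,280,-84.55 -> xyz [-22.34, 0.92, -2.14] ang [0.001, 0.0, 0.001]
ell [470.7 -23.3  39.1  44.6  36.4]
rect [470.3 -23.2  40.3  40.4  83. ] px [249 169] [299 225]
```

Cutter at about (470.5,-23.3), standing on the bar's middle. Moving the arm clear for a final check.

Request:
move_arm(moves=[{"gripper": 1, "xyz": [-22, 0.9, -2], "angular": [0, 0, 0]}, {"gripper": 1, "xyz": [-22, 0.9, -2], "angular": [0, 0, 0]}, {"gripper": 1, "xyz": [-22, 0.9, -2], "angular": [0, 0, 0]}, {"gripper": 1, "xyz": [-22, 0.9, -2], "angular": [0, 0, 0]}, {"gripper": 1, "xyz": [-22, 0.9, -2], "angular": [0, 0, 0]}, {"gripper": 1, "xyz": [-22, 0.9, -2], "angular": [0, 0, 0]}, {"gripper": 1, "xyz": [-22, 0.9, -2], "angular": [0, 0, 0]}])

```text
clock: 36.15
position: [440.9, 195.5, 278.6]
ee_rot: [0.74, -0.673, -0.0, 0.001]
contact_force: [1.1, -0.2, 0.9]
gripper_width: 85.7
```

Run:
```python
from h import *
a=snap('side','side2')[0]; b=snap('top','top2')[0]
cv2.imwrite('pics/fin.png',np.hstack([cv2.resize(a[150:320,180:460],(560*7//10,340*7//10)),cv2.resize(b[100:280,120:440],(400,238))[:238]]))
```

```text
(no output)
```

View pics/fin.png

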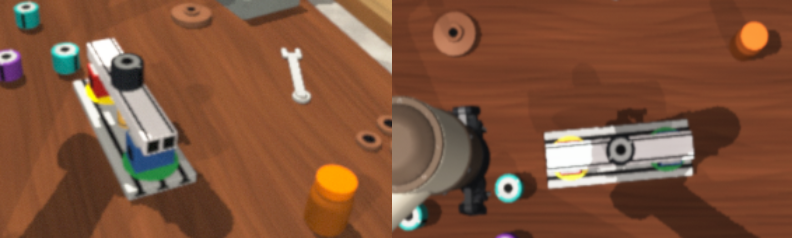

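Final view: the cutter stands upright mid-bar (side crop (127,70), top crop (620,150)), the bar rests on both risers over the pads, and the jar and disc are unmoved.

```bash
python3 -c "
from bench import arm
print(arm.job_done(), arm.read_state()['clock'])"
```

```text
the job is handed in; nothing more can be done
the job is handed in; nothing more can be done
```

The sag-check setup is built in the order you asked and handed in at about 36 s on the robot's clock, against the 136 s limit. Red riser on the yellow pad, blue riser on the green pad, jack midway, bar across both risers, black cutter head on top.

**Positions:** wrist-camera checks after each placement put the risers within about 1.5 mm of their pad centres. The jack, bar and cutter centres came out within about 1.5 mm of each other at the plate's middle.

**Final pictures:** after the arm moved clear, everything was standing, the robot touched nothing, and the jar, disc and look-alikes had not visibly moved. Wrist forces in the readings stayed under about 7 N.

**Checks that disagreed:**
- The top and wrist cameras differed by about 3 mm in y. I relied mostly on the wrist camera, corrected by about 1–1.5 mm from the position of the held block and the top view.
- The wrist measurement of the placed bar's width picked up the plate and read 86 mm instead of 50, so I used only its centre and angle.

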